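# Square up a gel-casting plate pair in its jig

### The arm

A 7-joint arm with a two-finger parallel gripper is mounted at the origin on a cart in front of the work surface, level with it; the furniture and walls round the work are solid. World frame = base frame: x ahead of the robot, y to its left, z up, the work surface at z = 0. Lengths are in m, angles in rad, forces in N, time in s.
With the tool pointing down it reaches from about 0.425 to 0.825 m from the base axis. Payload 3.6 kg.
Tool frame: the origin (TCP) lies at the very end of the fingers, on their centre line; the grasp point (between the pads) lies 19 mm behind it; z points along the fingers, y is the line along which they close (so a half turn about z gives the same grasp; the last joint's range is limited). The gripper opens to 85 mm and grips with 20 to 120 N. Pads are 22 mm wide; open, the fingers measure 114 mm over their backs; the gripper's body (76 mm by 85 mm) begins 54 mm behind the grasp point. The pads swing forward as they close: fully open they stand 13 mm farther back than shut.
Start: joints at [-1.127, 0.615, -0.013, 1.423, 0.008, 1.103, -0.04], TCP at [0.295, 0.579, 0.231] pointing down, gripper open.
Joint ranges: [-3.12, 3.12], [-0.3, 2.06], [-1.34, 1.32], [0.26, 2.42], [-1.36, 4.5], [0.01, 1.98], [-2.84, 2.84]. Speed limits (rad/s): [2.79, 2.79, 3.14, 3.14, 3.14, 3.14, 3.14].

### API

Orientations are given as a unit quaternion [x, y, z, w].
In Python, from station import arm, imaging, finish_job gives the robot as it stands. Calls block until the motion is done:
- arm.movep(position, orientation): joint-space move of the TCP to a pose.
- arm.line_to(position, velocity=0.15, ori=None): straight line of the TCP; ori=None keeps the orientation; velocity is the mean speed in m/s.
- arm.move_j(angles): joint-space move.
- arm.move_gripper(opening, effort=None): opening from 0.0 (shut) to 1.0 (fully open); effort is the grip in N (None keeps the last); returns when the fingers have stopped.
- arm.pause(seconds).
- arm.ik(position, orientation): joint angles nearest the present ones, or None.
- imaging.snapshot(name): name is "side" or "top"; returns the picture (420x560x3 uint8, blue, green, red); there is no depth.
- imaging.camera_info(name): a dict with "fx", "fy", "cx", "cy" (pixels), "dist_coeffs" ([k1, k2, p1, p2, k3] as OpenCV has them; the pictures are not rectified), "R" (3x3) and "t" (3): a world point X has camera coordinates R X + t. Camera axes: x right, y down, z forward; pixel columns grow to the right and rows downward; lengths in m; the calibration is good to about 2 mm. A picture is of the moment at which its call begins. camera_info takes no time and is no camera call.
A pose or a line that the arm cannot do raises arm.MotionError and nothing moves.
- finish_job(): hands the job in; it is judged then, once.
Trained networks look in the newest picture that a camera, given by its name, has taken for a name from the list of things; names that differ only in an ending like _2 or _b are one class to them, and where a whole thing is asked for, a point or a joint stands for the part that bears it (a point fixed in the world has none). Each returns a list of dicts, best first, with "confidence" (0 to 1); they miss things now and then, are a little off and sometimes report something else, mostly with a low value. They report only what shows in the picture. A call takes as long as a camera call.
- imaging.trace(camera, thing): "mask" (420x560 bool, what is visible of it) and "box" ([left, top, right, bottom] in pixels, round what is visible of it).
- imaging.mark_of(camera, thing): "point" ([column, row] in pixels: a listed point, or the origin of a listed thing).
Readings, each from a call of its own:
- arm.get_time(): time.
- arm.get_joint_positions(): joint angles.
- arm.get_dq(): joint speeds.
- arm.get_effort(): joint torques, N m.
- arm.get_tool_pos(): TCP position.
- arm.get_eef_rot(): TCP orientation.
- arm.get_ft_force(): force on the tool from outside, world axes, zero at the start.
- arm.get_wrist_torque(): the same for the moment, N m.
- arm.get_opening(): opening from 0.0 (shut) to 1.0 (fully open).
- arm.get_finger_force(): force on a finger pad.
Only numpy, scipy, OpenCV 4.12 (cv2) and the standard library are available. Lean on these libraries where they do the work, as an engineer would, in place of code of your own. Each camera call takes 0.05 s, during which the arm holds its last target. There are 200 camera calls.

### The job

Assemble the gel-casting plate pair in its jig. First push the back plate that lies askew on the jig flush against both fences; then lay the notched plate gently on top of it, notch facing away from the long fence, and push it flush against both fences too, so that the two plates end up square, one exactly over the other. Leave the petri dish, the timer and the forceps where they are.

Things in the scene. Friction and masses are not known exactly. Their poses are not given: they have to be found in the camera images.
- jig: Fixed jig: black board 140 x 190 mm (x by y), top 10 mm above the bench, with two aluminium fences 14 mm thick, tops 28 mm above the bench. Origin: centre of its underside; z up, x roughly away from the robot (yaw within 0.25 rad). It is open at -x and -y. A plate home in the corner, long side on the long fence, has its centre at x = +15, y = +15 mm.
- corner (a point): Inner corner of the two fences at the board's top: x +50, y +70, z +10 mm in the jig, axes as the jig's. The long fence's face lies in its y-z plane, looking to -x, and runs from y = +13 to -141 mm; the short fence's face lies in its x-z plane, looking to -y, and runs from x = -5 to -109 mm.
- back_plate: Plain rectangular grey ceramic plate, 70 x 110 x 8 mm (x by y by z), about 0.2 kg, loose. Starts lying askew on the jig's base board, 10 mm above the bench, away from both fences; 5 N slides it, turning it square once a corner meets a fence can take 15 N or a second push. Origin: centre of its underside; z up.
- notched_plate: Grey ceramic plate, 70 x 110 x 8 mm (x by y by z) like the other, but with a notch 70 mm long and 12 mm deep in the middle of one long side: 58 mm from notch floor (x -23 mm) to plain side (x +35 mm), ears 20 mm wide. 0.2 kg, loose, starts on the bench left or right of the jig. Origin: centre of the full outline, underside; x from notch to plain side. On the back plate its underside is at 18 mm.
- notch (a point): Middle of the notch's floor on the notched plate: 23 mm from the plate's origin towards -x, at half the plate's thickness.
- petri_dish: Round petri dish, 62 mm across, 16 mm high, loose bystander beside the jig (on the side where the notched plate is not). Origin: centre of its underside.
- timer: Small white bench timer, 58 x 66 x 18 mm, loose bystander beyond the jig. Origin: centre of its underside.
- forceps: Steel forceps lying flat, 104 x 57 x 9 mm, loose bystander beyond the jig. Origin: centre of its underside.

How it is judged:
By the outcome, as a careful person would: the job done as asked, in the order asked, and still so for the second after the job is handed in, with the robot touching nothing.
It also fails if it takes over 72 s, if anything falls off the work surface, if the arm or the gripper's body presses on something with over 40 N, if the wrist force passes 120 N, or if a joint passes its speed limit or range.

## Working session

There is one attempt and no reset: what is moved stays moved. The work goes in short steps, each a Python script; the robot and the scene stay as the last script left them, time stands still between calls to the robot, and variables do not carry over. Pictures are saved under pics/ and viewed, at most 10 in all, crops included, and the job is handed in when it is done.

```bash
ls; mkdir -p pics; cat > h.py <<'E'
import numpy as np, cv2
from station import arm, imaging, finish_job
from scipy.spatial.transform import Rotation as Ro
def cam(n):
    c=imaging.camera_info(n); K=np.array([[c['fx'],0,c['cx']],[0,c['fy'],c['cy']],[0,0,1.]])
    return K,np.array(c['dist_coeffs'],float),np.array(c['R']),np.array(c['t'])
def unproj(n,px,z):
    K,d,R,t=cam(n); u=cv2.undistortPoints(np.array(px,float).reshape(-1,1,2),K,d).reshape(-1,2)
    r=np.c_[u,np.ones(len(u))]@R; o=-R.T@t
    return o+r*((z-o[2])/r[:,2])[:,None]
def proj(n,X):
    K,d,R,t=cam(n); return cv2.projectPoints(np.array(X,float).reshape(-1,3),cv2.Rodrigues(R)[0],t,K,d)[0].reshape(-1,2)
def rect(n,thing,z,k=0):
    r=imaging.trace(n,thing)
    if not r: return None
    m=r[k]['mask'].astype(np.uint8); c=max(cv2.findContours(m,0,1)[0],key=cv2.contourArea)
    w=unproj(n,c.reshape(-1,2),z)[:,:2]*1000
    return r[k]['confidence'],cv2.minAreaRect(w.astype(np.float32)),w
def down(yaw): # tool y axis direction = yaw (closing line)+...
    return (Ro.from_euler('z',yaw)*Ro.from_euler('x',np.pi)).as_quat()
E
python3 - <<'E'
from h import *
for n in ('top','side'):
    im=imaging.snapshot(n); cv2.imwrite(f'pics/{n}0.png',im)
    print(n, cam(n)[2].tolist(), (-cam(n)[2].T@cam(n)[3]).round(3))
    for th,z in (('jig',.0),('back_plate',.018),('notched_plate',.008),('petri_dish',.016),('timer',.018),('forceps',.005)):
        r=rect(n,th,z); print(th,r and (r[0],r[1]), [(round(a['confidence'],2),np.round(a['point']).tolist()) for a in imaging.mark_of(n,th)])
    for th in('corner','notch'):
        z=.01 if th=='corner' else .004
        print(th,[(round(a['confidence'],2),unproj(n,a['point'],z).round(4).tolist()) for a in imaging.mark_of(n,th)])
print(arm.get_eef_rot(),arm.get_tool_pos(),arm.get_time())
E
```

```text
pics
station.py
top [[0.0009085435317836433, -0.9998951300446588, -0.0144534930596676], [-0.9881154783688252, 0.0013240056916650634, -0.15370767195190996], [0.1537106891422922, 0.014421370319891378, -0.9880106518259296]] [ 0.414 -0.011  1.06 ]
jig (0.95, ((551.170166015625, -32.625160217285156), (193.91275024414062, 141.69931030273438), 82.76879119873047)) []
back_plate (0.67, ((546.9843139648438, -47.454872131347656), (75.14530944824219, 110.84654235839844), 4.608878135681152)) [(0.78, [299.0, 217.0])]
notched_plate (0.85, ((495.9568176269531, -277.0357971191406), (70.85562896728516, 112.43650817871094), 28.948230743408203)) [(0.63, [400.0, 244.0])]
petri_dish (0.93, ((440.2415466308594, 280.707763671875), (63.164642333984375, 60.2132453918457), 1.5991418361663818)) [(0.74, [159.0, 264.0])]
timer (0.71, ((734.1243896484375, -123.96981811523438), (62.0616340637207, 69.10260009765625), 25.29414939880371)) [(0.6, [330.0, 139.0])]
forceps (0.55, ((712.84375, 138.67359924316406), (5.5486650466918945, 47.3716926574707), 56.614227294921875)) [(0.57, [224.0, 157.0]), (0.28, [158.0, 264.0])]
[... 653 characters left out ...]
 (79.43551635742188, 115.93462371826172), 29.15752601623535)) [(0.93, [317.0, 302.0])]
petri_dish (0.86, ((433.24334716796875, 270.6946105957031), (85.15123748779297, 61.59029769897461), 70.23709106445312)) [(0.62, [194.0, 184.0]), (0.17, [377.0, 235.0])]
timer (0.65, ((726.822265625, -137.7295684814453), (71.79362487792969, 66.4157943725586), 25.92386245727539)) []
forceps (0.64, ((687.965087890625, 145.06463623046875), (21.998798370361328, 71.89351654052734), 60.33880615234375)) [(0.32, [288.0, 236.0])]
corner [(0.64, [[0.6134, 0.0343, 0.01]])]
notch [(0.84, [[0.4735, -0.2872, 0.004]])]
[ 2.33199391e-01  9.72428938e-01 -6.60271011e-05 -2.38122058e-05] [0.29479284 0.57925612 0.23125585] 1.5
```

```bash
python3 -c "
import cv2,numpy as np
a=cv2.imread('pics/top0.png');b=cv2.imread('pics/side0.png');cv2.imwrite('pics/both0.png',cv2.resize(np.hstack([a,b]),(800,300)))"
```

```text
(no output)
```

View pics/top0.png

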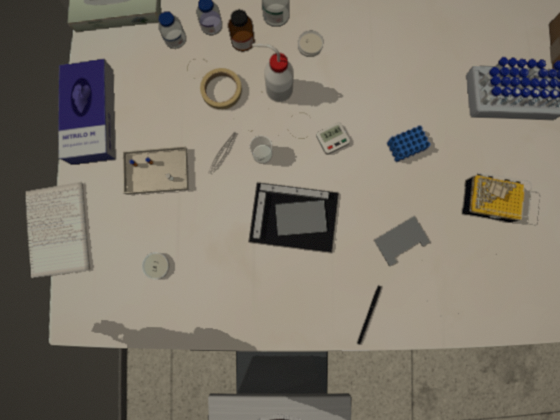

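The top view shows the jig near (294,217): long fence along the top, short fence on the left, and the back plate askew at (300,217). The notched plate is at (403,240) with its notch facing lower left, toward the robot. The dish is at (156,265), the timer at (333,138) and the forceps at (223,152), all clear of the jig.

Next I'll fit silhouettes to get accurate poses.

```bash
cat >> h.py <<'E'
from scipy.optimize import minimize
def box(x0,x1,y0,y1,z0,z1): return np.array([[x,y,z] for x in (x0,x1) for y in (y0,y1) for z in (z0,z1)])/1000.
JIG=[box(-70,70,-95,95,0,10),box(50,64,-71,83,10,28),box(-59,64,70,84,10,28)]
PL=[box(-35,35,-55,55,0,8)]
NP=[box(-23,35,-55,55,0,8),box(-35,0,35,55,0,8),box(-35,0,-55,-35,0,8)]
def tf(p,X,z):
    c,s=np.cos(p[2]),np.sin(p[2]); return X@np.array([[c,-s,0],[s,c,0],[0,0,1]]).T+[p[0],p[1],z]
def sil(n,parts,p,z,S=4):
    m=np.zeros((420*S,560*S),np.uint8)
    for X in parts: cv2.fillConvexPoly(m,cv2.convexHull(((proj(n,tf(p,X,z))+.5)*S-.5).round().astype(np.int32)),1)
    return m
def fit(masks,parts,p0,z,S=4):
    M={n:cv2.resize(m.astype(np.float32),None,fx=S,fy=S,interpolation=cv2.INTER_LINEAR)>.5 for n,m in masks.items()}
    def f(q):
        p=[q[0]/1000,q[1]/1000,q[2]/50]; return sum(np.count_nonzero(sil(n,parts,p,z)!=M[n])/M[n].sum() for n in M)
    q0=np.array([p0[0]*1000,p0[1]*1000,p0[2]*50])
    r=minimize(f,q0,method='Nelder-Mead',options=dict(initial_simplex=q0+np.vstack([np.zeros(3),4*np.eye(3)]),xatol=.05,fatol=1e-4))
    return np.array([r.x[0]/1000,r.x[1]/1000,r.x[2]/50]),r.fun
def best(n,thing,parts,p0,z,fill=False):
    ref=sil(n,parts,p0,z,1); b=None;bi=.5
    for a in imaging.trace(n,thing):
        m=a['mask'].astype(np.uint8)
        if fill:
            c=max(cv2.findContours(m,0,1)[0],key=cv2.contourArea); m=cv2.fillPoly(m*0,[c],1)
        i=(m&ref).sum()/(m|ref).sum()
        if i>bi: b,bi=m,i
    return b
def locate(thing,parts,p0,z,fill=False,snap=False):
    o={}; M={}
    for n in ('top','side'):
        if snap: imaging.snapshot(n)
        m=best(n,thing,parts,p0,z,fill)
        if m is not None: M[n]=m; o[n]=fit({n:m},parts,p0,z)
    o['both']=fit(M,parts,p0,z) if M else None
    return o
E
python3 - <<'E'
from h import *
for a in (('jig',JIG,[.551,-.033,-.126],0,True),('back_plate',PL,[.546,-.048,.085],.010),('notched_plate',NP,[.496,-.277,.505],0)):
    for k,v in locate(*a).items(): print(a[0],k,v and (v[0].round(4),round(v[1],3)))
E
```

```text
jig top (array([ 0.5504, -0.0321, -0.1248]), np.float64(0.017))
jig both (array([ 0.5504, -0.0321, -0.1248]), np.float64(0.017))
back_plate top (array([ 0.5474, -0.0477,  0.0803]), np.float64(0.042))
back_plate side (array([ 0.547 , -0.0467,  0.0829]), np.float64(0.043))
back_plate both (array([ 0.5471, -0.0476,  0.0905]), np.float64(0.086))
notched_plate top (array([ 0.4958, -0.2781,  0.4951]), np.float64(0.05))
notched_plate side (array([ 0.4967, -0.2773,  0.5063]), np.float64(0.051))
notched_plate both (array([ 0.496 , -0.278 ,  0.5034]), np.float64(0.107))
```

```bash
cat >> h.py <<'E'
J=np.array([.5504,-.0321,-.1248])
def jw(x,y,z): # jig mm (xy), z world m -> world
    return tf(J,np.array([[x,y,0.]])/1000,0)[0]+[0,0,z]
def quat_for(pos,yaw):
    b=None
    for k in (0,np.pi):
        q=arm.ik(pos,down(yaw+k))
        if q is not None and (b is None or abs(q[6])<b[0]): b=(abs(q[6]),down(yaw+k))
    return b[1]
def go(pos,yaw): q=quat_for(pos,yaw); arm.movep(list(pos),list(q)); return q
def push(axis,lat,a0,a1,amax,z,fmax,v=.06,step=.0012):
    """tool down already above; axis 'x'/'y' of jig; lat other coord (mm); a0 start, a1 near-contact, amax limit (mm)"""
    P=(lambda a:jw(a,lat,z)) if axis=='x' else (lambda a:jw(lat,a,z))
    u=P(1)-P(0); u/=np.linalg.norm(u)
    arm.line_to(list(P(a0)),.12); f0=np.array(arm.get_ft_force())
    arm.line_to(list(P(a1)),v); a=a1; log=[]
    while a<amax:
        f=-(np.array(arm.get_ft_force())-f0)@u; log.append(round(f,1))
        if f>fmax: break
        a+=step*1000; arm.line_to(list(P(a)),.03)
    arm.pause(.1)
    t=np.array(arm.get_tool_pos()); al=(t-P(0))@u*1000
    print('push',axis,'cmd',round(a,1),'actual',round(al,1),log,'t',round(arm.get_time(),1))
    arm.line_to(list(P(a-12)),.12); return al
E
python3 - <<'E'
from h import *
arm.move_gripper(.5,30)
go(jw(-72,-14,.10),J[2]); print(arm.get_joint_positions(),arm.get_time())
push('x',-14,-72,-38,-24,.0115,15)
p=arm.get_tool_pos(); arm.line_to([p[0],p[1],.06],.2)
arm.move_gripper(.15)
go(jw(15,-95,.06),J[2]+np.pi/2)
push('y',15,-95,-60,-44,.013,15)
p=arm.get_tool_pos(); arm.line_to([p[0],p[1],.08],.2)
print(arm.get_time())
cv2.imwrite('pics/a1.png',imaging.snapshot('top')[150:290,210:400])
for k,v in locate('back_plate',PL,tf(J,np.array([[.015,.015,0]]),0)[0][:2].tolist()+[J[2]],.010).items(): print(k,v and (v[0].round(4),round(v[1],3)))
print(jw(15,15,.01),J[2])
E
python3 -c "
import cv2;a=cv2.imread('pics/a1.png');cv2.imwrite('pics/a1b.png',cv2.resize(a,None,fx=4,fy=4,interpolation=2))"
```

```text
[-0.35898069  0.61617114  0.58631075  2.06409896 -0.57874292  0.62602068
 -1.06849069] 4.625
push x cmd -23.6 actual -30.9 [np.float64(0.7), np.float64(-0.1), np.float64(1.1), np.float64(1.4), np.float64(2.0), np.float64(1.2), np.float64(2.0), np.float64(4.6), np.float64(6.7), np.float64(8.7), np.float64(9.2), np.float64(12.7)] t 9.3
push y cmd -43.2 actual -51.1 [np.float64(-0.3), np.float64(0.3), np.float64(0.8), np.float64(-0.2), np.float64(0.2), np.float64(0.2), np.float64(0.3), np.float64(0.4), np.float64(3.2), np.float64(5.1), np.float64(6.7), np.float64(8.1), np.float64(9.3), np.float64(11.5)] t 16.4
17.0917
top (array([ 0.5672, -0.0162, -0.1107]), np.float64(0.416))
both (array([ 0.5672, -0.0162, -0.1107]), np.float64(0.416))
[ 0.56715048 -0.01908381  0.01      ] -0.1248
```

View pics/a1b.png

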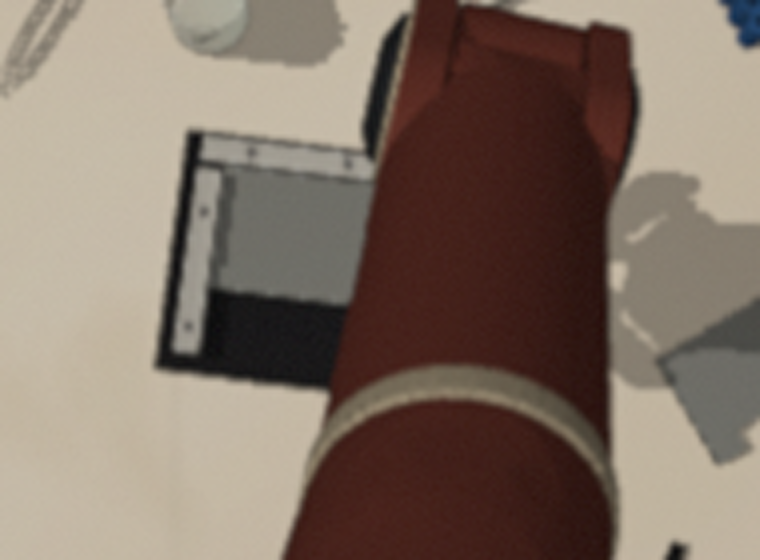

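The visible part of the back plate sits against both fences (crop corner at (215,175)). The contacts at x = -30.9 and y = -51.1 mm match the home position. I'll move to the pre-grasp pose over the notched plate and check the back plate with the view clear.

```bash
python3 - <<'E'
from h import *
arm.move_gripper(1.0)
N=np.array([.4962,-.2778,.502])
g=tf(N,np.array([[.006,0,0]]),0)[0]
print(g); go([g[0],g[1],.10],N[2]+np.pi/2); print(arm.get_joint_positions(),arm.get_time())
h=jw(15,15,.01)
im=imaging.snapshot('top');cv2.imwrite('pics/a2.png',cv2.resize(im[160:270,220:370],None,fx=5,fy=5,interpolation=2))
for k,v in locate('back_plate',PL,[h[0],h[1],J[2]],.010,snap=True).items(): print(k,v and (v[0].round(4),round(v[1],3)))
for k,v in locate('jig',JIG,J,0,True).items(): print(k,v and (v[0].round(4),round(v[1],3)))
print(h)
E
```

```text
[ 0.50145973 -0.27491292  0.        ]
[ 0.52264351  0.65438377 -0.09675337  1.79592735  0.08895109  0.69566084
  0.87961867] 18.75
top (array([ 0.5673, -0.0198, -0.1337]), np.float64(0.066))
side (array([ 0.5643, -0.017 , -0.1649]), np.float64(0.419))
both (array([ 0.5665, -0.0184, -0.1212]), np.float64(0.504))
top (array([ 0.5507, -0.0311, -0.131 ]), np.float64(0.021))
both (array([ 0.5507, -0.0311, -0.131 ]), np.float64(0.021))
[ 0.56715048 -0.01908381  0.01      ]
```

View pics/a2.png

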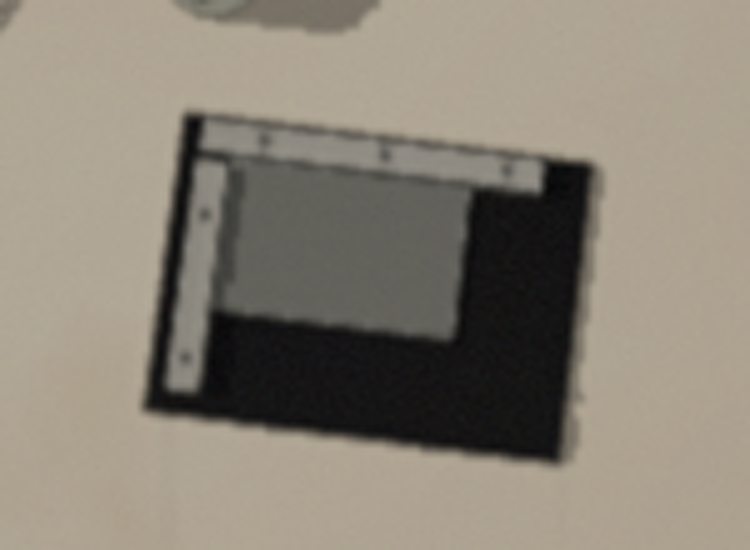

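The back plate is flush on both fences and square: its fitted yaw is -0.134 against -0.131 for the jig, with no dark gap at either fence (crop corner around (225,160)). Next is grasping the notched plate across the notch.

```bash
python3 - <<'E'
from h import *
p=arm.get_tool_pos(); q=np.array(arm.get_eef_rot())
g=[.50146,-.27491]
arm.line_to([*g,.01],.2); f0=np.array(arm.get_ft_force())
arm.line_to([*g,-.002],.05); print('z',arm.get_tool_pos(),np.array(arm.get_ft_force())-f0)
arm.move_gripper(0.0,35); print('open',arm.get_opening(),arm.get_finger_force(),np.array(arm.get_ft_force())-f0)
arm.line_to([*g,.08],.1); print('lift',arm.get_opening(),arm.get_finger_force(),np.array(arm.get_ft_force())-f0,arm.get_time())
a=np.array(imaging.snapshot('side'));
pr=proj('side',[[*g,.08]])[0].astype(int); r,c=pr[1],pr[0]
cv2.imwrite('pics/a3.png',cv2.resize(a[max(r-90,0):r+60,max(c-100,0):c+100],None,fx=4,fy=4,interpolation=2))
E
```

```text
z [ 0.50144499 -0.27491983 -0.00188961] [ 0.55160824  0.00393642 -1.1440338 ]
open 0.6659889926222939 37.176294922828674 [-1.78958749 -0.50080962  4.33830167]
lift 0.6625842180426131 37.72512137889862 [ 0.5954127  -0.07900605 -4.08820037] 21.4333
```

View pics/a3.png

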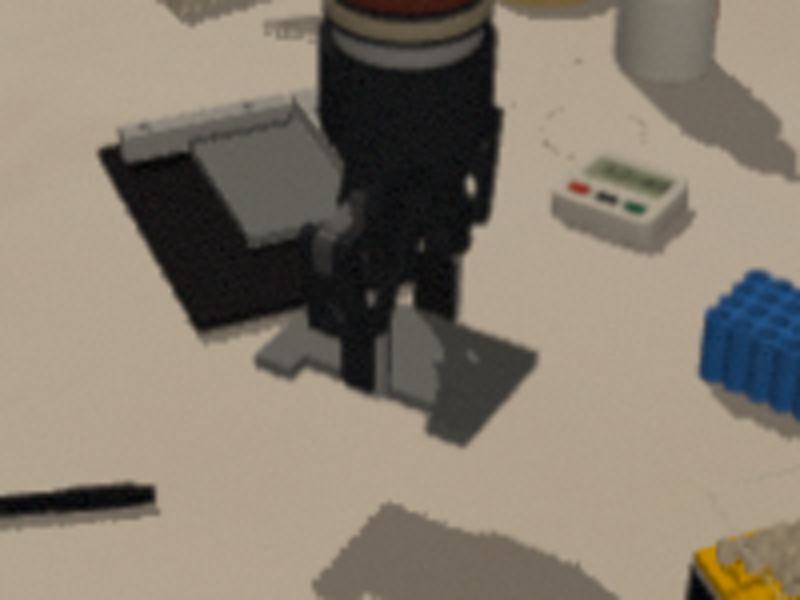

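The plate is held level in the notch, fingers around crop (360,350), well clear of the bench. Now I'll place it, offset from the fences.

```bash
python3 - <<'E'
from h import *
q=Ro.from_quat(arm.get_eef_rot()); d=J[2]-.502
qp=(Ro.from_euler('z',d)*q).as_quat()
T=lambda z:list(jw(-2.5,9,z))
arm.movep(T(.08),list(qp)); print(arm.get_joint_positions().round(2) if hasattr(arm.get_joint_positions(),'round') else arm.get_joint_positions(), arm.get_opening())
arm.line_to(T(.024),.12); arm.pause(.15); f0=np.array(arm.get_ft_force()); z=.024; L=[]
while z>.012:
    z-=.001; arm.line_to(T(z),.02); df=(np.array(arm.get_ft_force())-f0)[2]; L.append(round(df,1))
    if df>2.5: break
print(z,L,arm.get_tool_pos())
arm.move_gripper(.76); arm.pause(.2); print(arm.get_opening(),np.array(arm.get_ft_force())-f0)
arm.line_to(T(.06),.08); print(arm.get_time())
a=imaging.snapshot('side'); r,c=[int(v) for v in proj('side',[T(.03)])[0][::-1]]
cv2.imwrite('pics/a4.png',cv2.resize(a[r-70:r+80,c-100:c+100],None,fx=4,fy=4,interpolation=2))
E
```

```text
[-0.07  0.66  0.12  1.88 -0.13  0.61  0.01] 0.6622875187816206
0.015999999999999993 [np.float64(-0.6), np.float64(-1.1), np.float64(-0.1), np.float64(-1.0), np.float64(-0.8), np.float64(-1.0), np.float64(0.3), np.float64(5.4)] [ 0.54915296 -0.02288274  0.01657553]
0.7609709743475913 [0.43642465 0.4034022  2.40603236]
26.4083
```

View pics/a4.png

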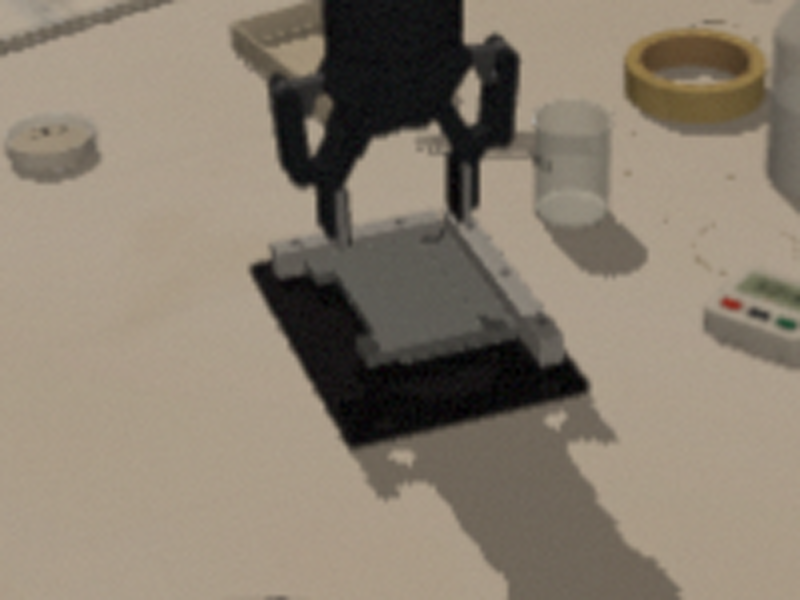

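The notched plate lies flat on the back plate with its notch toward the robot, away from the long fence. It's about 23 mm short of that fence (crop (430,290)). Now I'll push it home.

```bash
python3 - <<'E'
from h import *
up=lambda z=.07:arm.line_to([*arm.get_tool_pos()[:2],z],.2)
arm.line_to(list(jw(-2.5,9,.08)),.2)
arm.move_gripper(.35)
go(jw(-58,9,.08),J[2]); push('x',9,-58,-27,-7,.021,14,step=.002); up()
arm.move_gripper(.15); go(jw(15,-72,.07),J[2]+np.pi/2); push('y',15,-72,-56,-39,.021,14,step=.002); up()
arm.move_gripper(.35); go(jw(-40,15,.07),J[2]); push('x',15,-40,-24,-7,.021,14,step=.003); up(.1)
go([.45,-.28,.15],J[2]); print(arm.get_time())
h=jw(15,15,.018)
im=imaging.snapshot('top');cv2.imwrite('pics/a5.png',cv2.resize(im[160:270,220:370],None,fx=5,fy=5,interpolation=2))
for k,v in locate('notched_plate',NP,[h[0],h[1],J[2]],.018,snap=True).items(): print(k,v and (v[0].round(4),round(v[1],3)))
s=imaging.snapshot('side'); r,c=[int(v) for v in proj('side',[h])[0][::-1]]
cv2.imwrite('pics/a6.png',cv2.resize(s[r-55:r+55,c-75:c+75],None,fx=5,fy=5,interpolation=2)); print(h)
E
```

```text
push x cmd -9.0 actual -18.7 [np.float64(-0.7), np.float64(3.6), np.float64(2.2), np.float64(1.3), np.float64(3.4), np.float64(6.0), np.float64(7.5), np.float64(11.1), np.float64(12.7), np.float64(16.4)] t 31.8
push y cmd -42.0 actual -51.1 [np.float64(0.2), np.float64(-0.1), np.float64(0.5), np.float64(3.8), np.float64(6.6), np.float64(8.8), np.float64(10.8), np.float64(14.1)] t 36.5
push x cmd -9.0 actual -18.7 [np.float64(0.8), np.float64(0.6), np.float64(2.0), np.float64(6.7), np.float64(11.0), np.float64(14.4)] t 40.7
42.8333
both None
[ 0.56715048 -0.01908381  0.018     ]
```

View pics/a5.png

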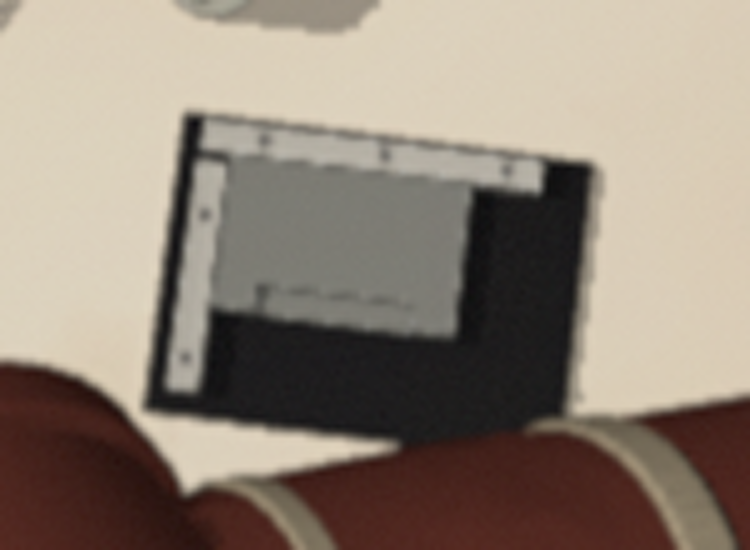

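View pics/a6.png

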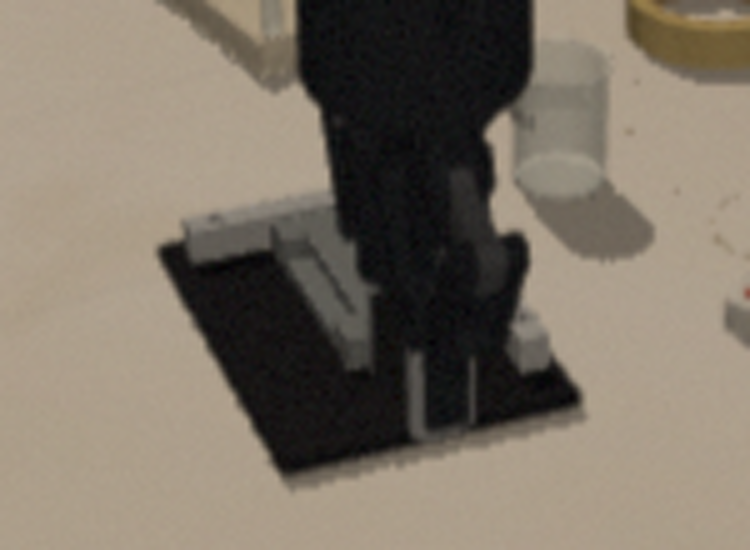

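In the top view the notched plate covers the back plate, flush at both fences (crop corner around (225,160)). Its notch faces the robot at (340,305), and the side view shows the edges in line. The repeat x push stopped at the same -18.7 mm, so I'm handing in.

```bash
python3 -c "
from station import finish_job
print(finish_job())"
```

```text
the job is handed in; nothing more can be done
None
```

The job is handed in after about 43 s: the camera views and push contacts show both plates square and stacked flush in the jig corner, notch facing away from the long fence, and the dish, timer and forceps were never approached.

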